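# Drive the electrode plug out of a test cell

### The arm

A 6-joint arm with a two-finger parallel gripper is mounted at the origin on the work surface. World frame = base frame: x ahead of the robot, y to its left, z up, the work surface at z = 0. Lengths are in m, angles in rad, forces in N, time in s.
With the tool pointing down it reaches from about 0.375 to 0.925 m from the base axis. Payload 5.7 kg.
Tool frame: the origin (TCP) lies midway between the tips of the shut fingers; the grasp point (between the pads) lies 19 mm behind it; z points along the fingers, y is the line along which they close (so a half turn about z gives the same grasp; the last joint's range is limited). The gripper opens to 88 mm and grips with 3 to 60 N. Pads are 20 mm wide; open, the fingers measure 115 mm over their backs; the gripper's body (75 mm by 178 mm) begins 61 mm behind the grasp point.
Start: joints at [-1.386, 0.359, 1.51, -0, 1.272, -0.115], TCP at [0.177, -0.573, 0.223] pointing down, gripper open.
Joint ranges: [-2.97, 2.97], [-1.01, 2.36], [0.21, 2.38], [-0.96, 4.11], [0.2, 2.71], [-2.98, 2.98]. Speed limits (rad/s): [2.39, 2.39, 3.14, 3.14, 3.14, 3.14].

### API

Orientations are given as [roll, pitch, yaw] about the fixed x, y, z axes, in that order (R = Rz(yaw) Ry(pitch) Rx(roll)).
In Python, from plant import * gives the robot as it stands. The module is installed in compiled form; this text tells all that it offers.
- The arm moves only by the tool step_arm, never from a script. Its arguments are lists of equal length, an entry for each row: "hand": the finger opening in m, from 0 to 0.0878; "xyz": the shift along the tool's x, y, z in m, a list of three; "rotation": the turn, a rotation vector about the tool's x, y, z in degrees, a list of three. In form: {"hand": [hand, ...], "xyz": [[tx, ty, tz], ...], "rotation": [[rx, ry, rz], ...]}. A call has 1 to 5 rows; each row shifts and turns the commanded pose from where the row before left it, along the tool's axes as they then stand; what a row does not reach is not made up. A row lasts 1/10 s, in which the tool goes at most 50 mm and 8.59 degrees, less where a joint would pass 70% of its speed; a pose out of reach is approached as far as the arm can. A call is refused whole if a number of a shift passes 0.05 or a number of a turn 8.59, either way. A call with a gripper value outside its range is refused whole. The fingers move at their own pace and stop on an object; "squeeze" is the grip in N (left out, the last holds). Time passes only in rows, so rows that do not move let the fingers close. It gives the time, the measured TCP pose, the force, the opening and the grip force at its end, in the units of the state.
- sense(): the state, without advancing time (a new reading comes with each control period).
- capture(name): name is "scene" or "side" or "wrist"; returns a dict with "image" (480x640x3 uint8, blue, green, red), "fx", "fy", "cx", "cy" (pixels), "position" and "rotation" of the camera in the world. Camera axes: x right, y down, z forward; pixel columns grow to the right and rows downward; lengths in m; the calibration is good to about 2 mm. A picture is of the moment at which its call begins. There is no depth.
- hand_in(): hands the job in; it is judged then, once.
Trained networks look in the newest picture that a camera, given by its name, has taken for a name from the list of things; names that differ only in an ending like _2 or _b are one class to them, and where a whole thing is asked for, a point or a joint stands for the part that bears it (a point fixed in the world has none). Each returns a list of dicts, best first, with "confidence" (0 to 1); they miss things now and then, are a little off and sometimes report something else, mostly with a low value. They report only what shows in the picture. A call takes as long as a camera call. They do not tell look-alikes from the thing itself.
- boxes_of(camera, thing): "box" ([left, top, right, bottom] in pixels, round what is visible of it).
The state is a dict: "time": time; "q": joint angles; "qd": joint speeds; "joint_efforts": joint torques, N m; "position": TCP position; "tcp_rot": TCP orientation; "ft_force": force on the tool from outside, world axes, zero at the start; "moment": the same for the moment, N m; "finger_gap": finger opening in m; "finger_force": force on a finger pad.
Only numpy, scipy, OpenCV 4.12 (cv2) and the standard library are available. Lean on these libraries where they do the work, as an engineer would, in place of code of your own. Each camera call takes 0.05 s, during which the arm holds its last target. There are 200 camera calls.

### The job

Take the blue-handled ejector rod from its rack, feel its tip into the yellow guide bush on top of the test cell and push the brass electrode plug down and out of the collet, so that it drops into the dish beneath; then hang the rod back in its rack. Go gently: press on the cell and on the plug no harder than about 25 N, stop as soon as the plug has dropped, and leave the jar, the beaker and the weight where they are.

Things in the scene. Friction and masses are not known exactly. Their poses are not given: they have to be found in the camera images.
- rod: Ejector rod, standing upright: round steel shaft, 12 mm diameter and 75 mm long, below a square blue handle 24 x 24 x 50 mm (from 75 to 125 mm above the tip). Origin: centre of the shaft's lower end (the tip); z up along the rod, x and y square to the handle's faces. Mass about 120 g. It hangs in the rack with the underside of the handle on the rack's top plate.
- rack: Fixed white rack, 80 x 70 mm foot, 85 mm high, with one upright 16 mm through hole (slightly chamfered) in its 12 mm top plate, straight above the origin. Origin: centre of its underside, on the bench; z up. With the rod hung in it the rod's tip is 10 mm above this origin. The rod has 2 mm play to every side in the hole.
- cell: Fixed test cell on four posts, 100 x 100 mm foot, 100 mm high. From below: a white round dish, 40 mm inside, its floor 13 mm and its rim 26 mm above the bench; a spring collet of four black jaws behind clear walls; a yellow guide bush on top. Origin: centre of its underside, on the bench; z up along the collet's axis.
- guide_level (a point): The collet's axis at the height of the yellow bush's top face, 100 mm above the bench. The bush is a 50 x 50 x 15 mm block with an upright 13.5 mm through hole, hardly chamfered. It floats, held by about 20 N of friction: its hole stands 2.7 to 4 mm beside this point, in a different direction each time. The bush is not measured; find the hole by feel or sight.
- collet_exit (a point): Lower end of the collet's jaws, on the axis, 50 mm above the bench (the jaws reach from 50 to 75 mm). When the plug's top has passed it the plug drops into the dish and the resistance vanishes. A rod driven more than about 18 mm beyond it would squeeze the plug against the dish. The rod passes the jaws freely wherever the bush stands.
- plug: Brass plug, 22 mm diameter, 18 mm high, about 45 g, gripped by friction in the collet, its lower end 52 to 57 mm above the bench at the start. Origin: centre of its lower end; z up. Roughly 8 to 15 N drive it down, at any speed.
- reagent: Brown jar with black cap, 54 mm diameter, 105 mm high; bystander. Origin: centre of its underside.
- beaker: Glass beaker, 66 mm diameter at the rim, 80 mm high; bystander. Origin: centre of its underside.
- weight: Steel cylinder weight, 44 mm diameter, 45 mm high; bystander. Origin: centre of its underside.
Things that resemble listed ones, but are neither listed nor needed, are in the scene too. What is shaped like the rack but purple or red is not meant. What is meant by the rod is not black, and is the larger of those in its own colour.

How it is judged:
On the way, in this order (a step that is already met when the one before it is completed fails the run):
1. the rod is lifted out of its rack (z of rod in the frame of rack above 0.088 m), for 0.1 s.
2. the rod stands in the guide bush and has pressed the plug down by 5 mm or more (horizontal distance between rod and cell below 0.009 m and z of rod in the frame of cell below 0.083 m and distance of plug from where it was at the start of the episode above 0.005 m and contact force between rod and plug above 1 N), for 0.05 s.
3. the plug is out of the collet and in the dish (horizontal distance between plug and cell below 0.025 m and z of plug in the frame of cell below 0.031 m), for 0.1 s.
At the end, for the whole second after the job is handed in: The plug lies in the dish under the collet (its origin within 25 mm of the cell's axis and below 31 mm), at rest; the rod hangs in the rack's hole, within 6 mm of the rack's axis, its handle down on the top plate to within 4 mm and upright to within 0.12 rad, at rest and released (all of step 3 and horizontal distance between rod and rack below 0.006 m and z of rod in the frame of rack between 0.006 and 0.014 m and angle between rod's own z axis and vertical below 0.12 rad and linear speed of each of plug, rod below 0.02 m/s); the robot touches nothing.
It fails at once if the rod presses on the cell with more than 35 N (contact force between rod and cell above 35 N).
It fails at once if the rod presses on the plug with more than 35 N (contact force between rod and plug above 35 N).
It fails at once if the brown jar is moved by more than 20 mm or tipped (distance of reagent from where it was at the start of the episode above 0.02 m or angle between reagent's own z axis and vertical above 0.3 rad).
It fails at once if the glass beaker is moved by more than 20 mm or tipped (distance of beaker from where it was at the start of the episode above 0.02 m or angle between beaker's own z axis and vertical above 0.3 rad).
It fails at once if the steel weight is moved by more than 20 mm or tipped (distance of weight from where it was at the start of the episode above 0.02 m or angle between weight's own z axis and vertical above 0.3 rad).
It also fails if it takes over 72 s, if anything falls off the work surface, if the arm or the gripper's body presses on something with over 40 N, if the wrist force passes 120 N, or if a joint passes its speed limit or range.

## Working session

There is one attempt and no reset: what is moved stays moved. The work goes in short steps, Python scripts to look and compute and a tool call to move; the robot and the scene stay as the last step left them, time stands still between calls to the robot, and variables do not carry over. Pictures are saved under pics/ and viewed, at most 13 in all, crops included, and the job is handed in when it is done.

Besides the shell and the picture viewer there is one more tool, called after "Call:" by a JSON object that holds its "method" and its "body". step_arm: Moves the arm, as the interface text tells. Its arguments: {"type":"object","properties":{"hand":{"type":"array","items":{"type":"number"}},"xyz":{"type":"array","items":{"type":"array","items":{"type":"number"}}},"rotation":{"type":"array","items":{"type":"array","items":{"type":"number"}}},"squeeze":{"type":"number"}},"required":["hand","xyz","rotation"]}

```bash
mkdir -p pics
cat > h.py <<'E'
from plant import *
import numpy as np, cv2
def ray(c,u,v):
    d=np.array(c["rotation"])@np.array([(u-c["cx"])/c["fx"],(v-c["cy"])/c["fy"],1]);return np.array(c["position"]),d
def onz(c,u,v,z):
    p,d=ray(c,u,v);return p+d*(z-p[2])/d[2]
def proj(c,P):
    q=np.array(c["rotation"]).T@(np.array(P)-np.array(c["position"]));return c["fx"]*q[0]/q[2]+c["cx"],c["fy"]*q[1]/q[2]+c["cy"]
E
python3 - <<'E'
from h import *
ims=[]
for n in ["scene","side"]:
    c=capture(n);ims.append(c["image"]);cv2.imwrite(f"pics/{n}0.png",c["image"])
    print(n,np.round(c["position"],3),np.round(c["rotation"],3).tolist(),c["fx"])
    for t in ["rod","rack","cell","plug","reagent","beaker","weight"]:
        print(t,[(np.round(b["box"]).tolist(),round(b["confidence"],2)) for b in boxes_of(n,t)[:4]])
s=sense();print(s)
E
```

```text
scene [ 1.28  -0.28   0.587] [-2.146, -0.007, 1.186] 490.2115833414976
rod [([376.0, 257.0, 387.0, 298.0], 0.92), ([354.0, 210.0, 370.0, 243.0], 0.86), ([318.0, 234.0, 332.0, 288.0], 0.63)]
rack [([332.0, 231.0, 383.0, 287.0], 0.96), ([303.0, 201.0, 335.0, 256.0], 0.67), ([366.0, 191.0, 405.0, 242.0], 0.56)]
cell [([208.0, 227.0, 278.0, 300.0], 0.72)]
plug []
reagent [([127.0, 302.0, 177.0, 376.0], 0.94)]
beaker [([310.0, 286.0, 347.0, 344.0], 0.59)]
weight [([458.0, 259.0, 488.0, 291.0], 0.92)]
side [0.074 0.606 0.568] [-2.131, 0.014, -2.463] 451.5029633245595
rod [([271.0, 235.0, 289.0, 266.0], 0.95), ([292.0, 218.0, 306.0, 260.0], 0.84), ([243.0, 239.0, 256.0, 284.0], 0.5)]
rack [([259.0, 253.0, 309.0, 310.0], 0.87), ([254.0, 309.0, 313.0, 387.0], 0.87), ([316.0, 265.0, 372.0, 333.0], 0.66)]
cell [([346.0, 215.0, 395.0, 273.0], 0.92)]
plug []
reagent [([344.0, 167.0, 369.0, 209.0], 0.89)]
beaker [([258.0, 210.0, 289.0, 250.0], 0.55)]
weight [([154.0, 299.0, 181.0, 333.0], 0.86)]
{'time': 0.8, 'q': array([-1.38613966e+00,  3.58796756e-01,  1.51037528e+00,  8.54070753e-06,
        1.27247430e+00, -1.15087904e-01]), 'qd': array([ 0.00014124, -0.00010794,  0.00202763,  0.00111272,  0.0016306 ,
       -0.00023052]), 'joint_efforts': array([ 9.42347033e-04, -5.15266979e+01, -2.71117795e+01,  6.76947017e-02,
        2.45526707e-02, -2.39547569e-05]), 'position': array([ 0.17716716, -0.57324022,  0.22263414]), 'tcp_rot': array([-3.14154027e+00, -1.42737441e-05,  2.99742061e-01]), 'ft_force': array([ 0.54037796,  0.18299453, -0.96210998]), 'moment': array([-0.01832296, -0.02939145,  0.01511445]), 'finger_force': 0.0, 'finger_gap': 0.08776616105825882}
```

View pics/scene0.png

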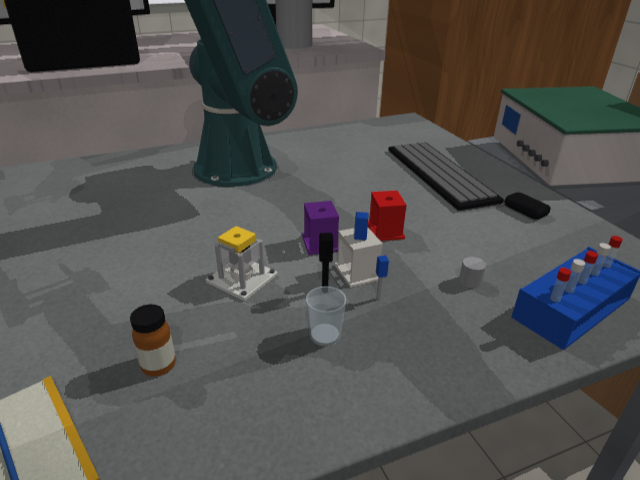

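View pics/side0.png

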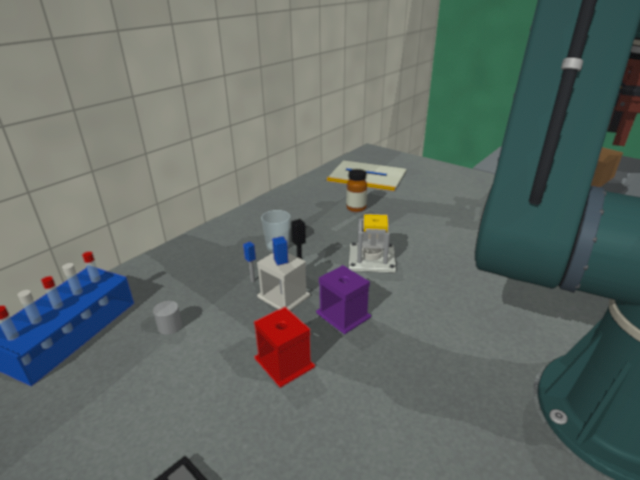

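Candidates for the rod: the blue handle in the white rack (scene 361,226), a smaller blue rod standing free (382,275) and a black one (326,260). For the rack: white (358,258), with purple (321,228) and red (388,216) look-alikes. I choose the blue rod in the white rack and check it in a close crop.

Run:
```python
from h import *
C={n:capture(n) for n in ["scene","side"]}
a,b=C["scene"],C["side"]
def tri(u,v):
    A=np.zeros((3,3));r=np.zeros(3)
    for c,x in((a,u),(b,v)):
        p,d=ray(c,*x);d/=np.linalg.norm(d);M=np.eye(3)-np.outer(d,d);A+=M;r+=M@p
    return np.round(np.linalg.solve(A,r),3)
print("rod",tri((361,226),(280,250)))
print("small",tri((382,267),(250,252)))
print("black",tri((326,247),(298.5,233)))
print("bush",tri((237,239),(376,222)))
print("weight",tri((473,275),(167,317)),"beaker",tri((326,316),(275,231)),"jar",tri((152,340),(357,190)))
print("purple",tri((321,206),(344,280)),"red",tri((388,198),(282,325)))
# foot corners of cell on z~0.005 in scene
def yaw(pts,c,z):
    P=[onz(c,*p,z)[:2] for p in pts]; print(np.round(P,3).tolist())
yaw([(212,277),(241,295),(276,275),(248,262)],a,0.006)
yaw([(340,236),(362,248),(381,241),(360,229)],a,0.085)
w=cv2.resize(a["image"][195:310,190:420],None,fx=3.4,fy=3.4,interpolation=cv2.INTER_CUBIC)
cv2.imwrite("pics/crop1.png",w)
```

```text
rod [0.677 0.163 0.578]
small [0.677 0.163 0.578]
black [0.677 0.163 0.578]
bush [0.677 0.163 0.578]
weight [0.677 0.163 0.578] beaker [0.677 0.163 0.578] jar [0.677 0.163 0.578]
purple [0.677 0.163 0.578] red [0.677 0.163 0.578]Traceback (most recent call last):
  File "<stdin>", line 18, in <module>
  File "<stdin>", line 17, in yaw
  File "h.py", line 6, in onz
    p,d=ray(c,u,v);return p+d*(z-p[2])/d[2]
                                       ~^^^
IndexError: invalid index to scalar variable.
```

```bash
sed -i 's/^import numpy.*/&\nfrom scipy.spatial.transform import Rotation as Ro\ndef RM(r): return Ro.from_euler("xyz",r).as_matrix()/; s/np.array(c\["rotation"\])/RM(c["rotation"])/' h.py
python3 - <<'E'
from h import *
C={n:capture(n) for n in ["scene","side"]}
a,b=C["scene"],C["side"]
def tri(u,v):
    A=np.zeros((3,3));r=np.zeros(3)
    for c,x in((a,u),(b,v)):
        p,d=ray(c,*x);d/=np.linalg.norm(d);M=np.eye(3)-np.outer(d,d);A+=M;r+=M@p
    return np.round(np.linalg.solve(A,r),3)
print("rod",tri((361,226),(280,250)))
print("small",tri((382,267),(250,252)))
print("black",tri((326,247),(298.5,233)))
print("bush",tri((237,239),(376,222)))
print("weight",tri((473,275),(167,317)),"beaker",tri((326,316),(275,231)),"jar",tri((152,340),(357,190)))
print("purple",tri((321,206),(344,280)),"red",tri((388,198),(282,325)))
def yaw(pts,c,z):
    P=[onz(c,*p,z)[:2] for p in pts]; print(np.round(P,3).tolist())
yaw([(212,277),(241,295),(276,275),(248,262)],a,0.006)
yaw([(340,236),(362,248),(381,241),(360,229)],a,0.085)
w=cv2.resize(a["image"][195:310,190:420],None,fx=3.4,fy=3.4,interpolation=cv2.INTER_CUBIC)
cv2.imwrite("pics/crop1.png",w)
E
```

```text
rod [0.581 0.103 0.11 ]
small [0.666 0.105 0.072]
black [0.607 0.021 0.099]
bush [ 0.512 -0.12   0.093]
weight [0.691 0.296 0.019] beaker [ 0.72  -0.025  0.042] jar [ 0.683 -0.3    0.053]
purple [0.447 0.08  0.089] red [0.458 0.232 0.085]
[[0.494, -0.172], [0.569, -0.134], [0.534, -0.054], [0.471, -0.093]]
[[0.562, 0.069], [0.615, 0.09], [0.606, 0.134], [0.553, 0.117]]
```

View pics/crop1.png

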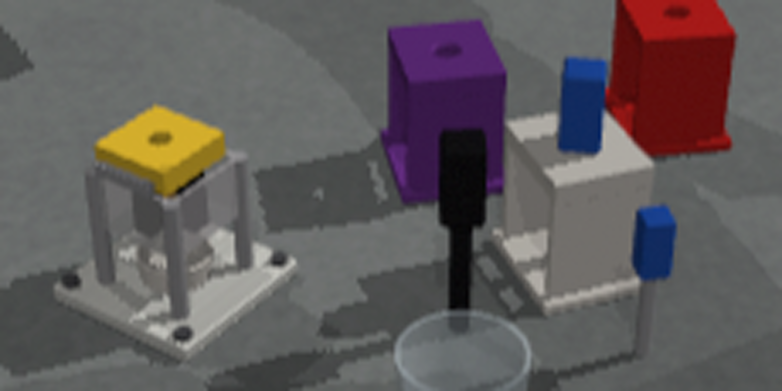

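The crop confirms it: the large blue handle sits in the white rack (crop 582,105), with the smaller blue rod at (655,245) and the black one at (462,175). I'll go past the cell first for a wrist look.

Call:
{"method": "step_arm", "body": {"hand": [0.06, 0.06, 0.06, 0.06, 0.06], "xyz": [[0.0276, -0.0231, -0.004], [0.0276, -0.0231, -0.004], [0.0276, -0.0231, -0.004], [0.0276, -0.0231, -0.004], [0.0276, -0.0231, -0.004]], "rotation": [[0, 0, 0], [0, 0, 0], [0, 0, 0], [0, 0, 0], [0, 0, 0]]}}

```text
time: 1.5
position: [0.2755, -0.4209, 0.2429]
tcp_rot: [3.141, -0.0, 0.299]
ft_force: [0.4, 0.5, -0.6]
finger_gap: 0.0603
finger_force: 0.0
```

Call:
{"method": "step_arm", "body": {"hand": [0.06, 0.06, 0.06, 0.06, 0.06], "xyz": [[0.0276, -0.0231, -0.004], [0.0276, -0.0231, -0.004], [0.0276, -0.0231, -0.004], [0.0276, -0.0231, -0.004], [0.0276, -0.0231, -0.004]], "rotation": [[0, 0, 0], [0, 0, 0], [0, 0, 0], [0, 0, 0], [0, 0, 0]]}}

```text
time: 2.0
position: [0.3733, -0.2698, 0.263]
tcp_rot: [3.141, -0.0, 0.3]
ft_force: [0.6, -0.2, -0.2]
finger_gap: 0.0593
finger_force: 0.0
```

Call:
{"method": "step_arm", "body": {"hand": [0.06, 0.06, 0.06, 0.06, 0.06], "xyz": [[0.0276, -0.0231, 0], [0.0276, -0.0231, 0], [0.0276, -0.0231, 0], [0.0276, -0.0231, 0], [0.0276, -0.0231, 0]], "rotation": [[0, 0, 0], [0, 0, 0], [0, 0, 0], [0, 0, 0], [0, 0, 0]]}}

```text
time: 2.5
position: [0.4711, -0.1186, 0.2629]
tcp_rot: [3.141, -0.0, 0.3]
ft_force: [-0.3, -0.1, 0.1]
finger_gap: 0.0599
finger_force: 0.0
```

Run:
```python
from h import *
c=capture("wrist");cv2.imwrite("pics/w1.png",c["image"]);np.save("w1.npy",{k:c[k] for k in c if k!="image"},allow_pickle=True)
s=sense();print(s["time"],s["position"],s["tcp_rot"],c["position"],c["rotation"],c["fx"],proj(c,[.512,-.12,.1]),proj(c,[.581,.103,.135]))
print(s["ft_force"])
```

```text
2.55 [ 0.47359023 -0.1147081   0.26296919] [-3.13938057 -0.00375681  0.30110812] [ 0.53381709 -0.09916894  0.42460987] [ 2.89679459e+00 -1.92441840e-04 -1.27142179e+00] 338.8245665340022 (np.float64(336.118195996141), np.float64(189.2029203838177)) (np.float64(84.25064694174816), np.float64(16.794897833783864))
[1.77758897 2.61334606 0.23874309]
```

View pics/w1.png

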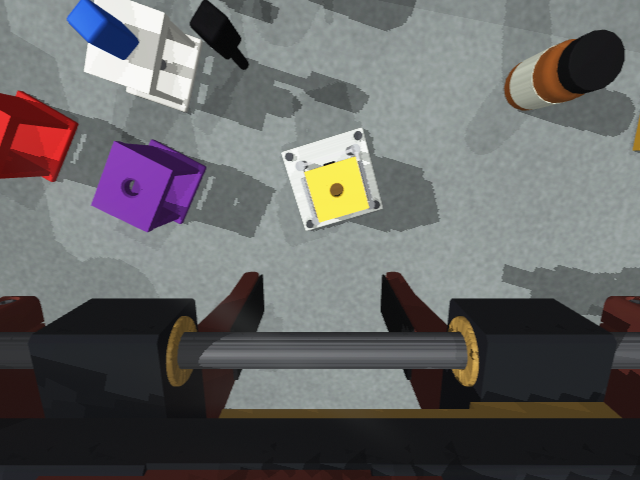

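The wrist view shows the yellow bush hole at about (336,190) and the blue handle at (103,28), at the upper left.

Run:
```python
from h import *
def meas(c):
    im=c["image"];h=cv2.cvtColor(im,cv2.COLOR_BGR2HSV)
    y=cv2.inRange(h,(20,120,180),(35,255,255))
    cs,hi=cv2.findContours(y,cv2.RETR_CCOMP,cv2.CHAIN_APPROX_NONE)
    i=max(range(len(cs)),key=lambda i:cv2.contourArea(cs[i]))
    P=np.array([onz(c,*p[0],.1)[:2] for p in cs[i]],np.float32);print("bush",cv2.minAreaRect(P))
    for j in range(len(cs)):
        if hi[0][j][3]==i and cv2.contourArea(cs[j])>20:
            e=cv2.fitEllipse(cs[j]);print("hole px",e,onz(c,*e[0],.1))
    return
c=capture("wrist");meas(c);s=sense();print(s["position"],s["time"])
for uv in [(288,138),(357,131),(379,208),(308,229)]: pass
# foot: corners
for p in [(281,153),(361,128),(382,209),(305,231)]: print(onz(c,*p,.008)[:2])
b=cv2.inRange(cv2.cvtColor(c["image"],cv2.COLOR_BGR2HSV),(105,150,60),(125,255,255))
cs,_=cv2.findContours(b,0,1);k=max(cs,key=cv2.contourArea);print(cv2.boundingRect(k))
print(RM(s["tcp_rot"]).T@(np.array([.581,.103,.25])-s["position"]))
```

```text
bush ((0.5117138624191284, -0.12066289782524109), (0.050321582704782486, 0.050146039575338364), 33.44137954711914)
hole px ((339.79119873046875, 193.88418579101562), (13.908002853393555, 14.596985816955566), 34.08039474487305) [ 0.51171269 -0.1202404   0.1       ]
[ 0.47216704 -0.11688408  0.26283753] 2.6
[ 0.53008527 -0.04556481]
[ 0.58492995 -0.12726802]
[ 0.50266929 -0.18264901]
[ 0.44790633 -0.09972243]
(74, 4, 70, 61)
[ 0.16958167 -0.17726917  0.01327132]
```

Call:
{"method": "step_arm", "body": {"hand": [0.06, 0.06, 0.06, 0.06, 0.06], "xyz": [[0.026, -0.0355, 0], [0.026, -0.0355, 0], [0.026, -0.0355, 0], [0.026, -0.0355, 0], [0.026, -0.0355, 0]], "rotation": [[0, 0, 0], [0, 0, 0], [0, 0, 0], [0, 0, 0], [0, 0, 0]]}}

```text
time: 3.1
position: [0.5425, 0.0888, 0.2628]
tcp_rot: [3.141, -0.0, 0.299]
ft_force: [0.5, 0.4, 0.3]
finger_gap: 0.0599
finger_force: 0.0
```

Call:
{"method": "step_arm", "body": {"hand": [0.06, 0.06], "xyz": [[0, 0, 0], [0, 0, 0]], "rotation": [[0, 0, 0], [0, 0, 0]]}}

```text
time: 3.3
position: [0.542, 0.0879, 0.2625]
tcp_rot: [3.141, 0.001, 0.302]
ft_force: [-0.4, 0.3, 0.7]
finger_gap: 0.0599
finger_force: 0.0
```

Run:
```python
from h import *
c=capture("wrist");cv2.imwrite("pics/w2.png",c["image"]);s=sense();print(s["time"],s["position"],s["tcp_rot"],c["position"],c["rotation"])
b=cv2.inRange(cv2.cvtColor(c["image"],cv2.COLOR_BGR2HSV),(105,150,40),(125,255,255))
cs,_=cv2.findContours(b,0,1)
for k in cs:
    if cv2.contourArea(k)>80:
        print(cv2.boundingRect(k),cv2.approxPolyDP(k,3,True)[:,0].tolist())
np.save("cal.npy",np.r_[c["position"],c["rotation"],s["position"],s["tcp_rot"]])
print(proj(c,[.581,.103,.135]),proj(c,[.581,.103,.085]))
```

```text
3.35 [0.54169591 0.08705058 0.26247425] [3.14100372e+00 1.09004458e-03 3.00174508e-01] [0.60486177 0.10746026 0.42409081] [ 2.89549385e+00 -4.57697038e-04 -1.26956708e+00]
(302, 171, 35, 37) [[318, 171], [302, 192], [320, 207], [336, 191]]
(334, 83, 24, 30) [[342, 83], [334, 106], [347, 112], [357, 90]]
(np.float64(318.4921543794615), np.float64(188.8388386915926)) (np.float64(318.97526780754555), np.float64(184.57611255050645))
```

View pics/w2.png

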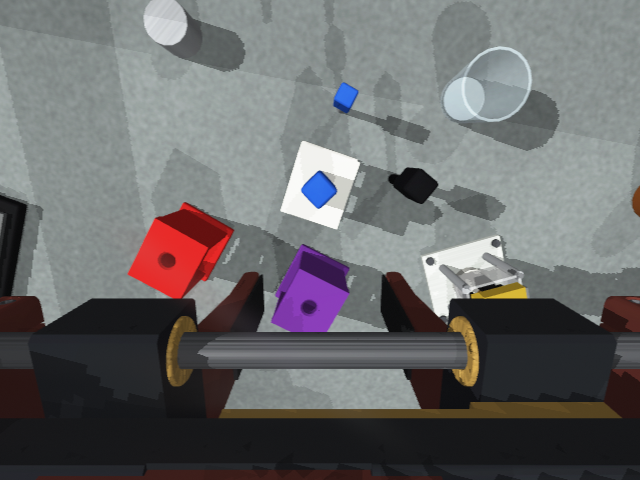

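The white rack top plate has corners (303,142), (360,158), (338,229), (281,211). The blue handle is centred at (319,189) and turned about 45° to the gripper.

Run:
```python
from h import *
v=np.load("cal.npy");c=dict(position=v[:3],rotation=v[3:6],fx=338.8245665,fy=338.8245665,cx=320,cy=240)
P=np.array([onz(c,*p,.135)[:2] for p in [[318, 171], [302, 192], [320, 207], [336, 191]]],np.float32)
r=cv2.minAreaRect(P);print(P,P.mean(0),r)
Q=np.array([onz(c,*p,.085)[:2] for p in [(303,142),(360,158),(338,229),(281,211)]],np.float32)
print(Q.mean(0),cv2.minAreaRect(Q))
for a,b in zip(P,np.roll(P,-1,0)): print(np.degrees(np.arctan2(*(b-a)[::-1])))
T=np.array([*P.mean(0),.25]);print(RM(v[9:]).T@(T-v[6:9]))
```

```text
[[0.5919172  0.10505278]
 [0.57116735 0.11286487]
 [0.56345624 0.09445767]
 [0.5805396  0.08554232]] [0.57677007 0.09947941] ((0.5773732662200928, 0.09900710731744766), (0.02239137701690197, 0.0221568550914526), 67.27029418945312)
[0.5765088  0.09807315] ((0.5763095617294312, 0.0989360362291336), (0.07354705780744553, 0.060711003839969635), 1.0845167636871338)
159.36923
-112.729706
-27.55887
59.75116
[ 0.03719443 -0.00150942  0.01243283]
```

Call:
{"method": "step_arm", "body": {"hand": [0.06, 0.06, 0.06, 0.06, 0.06], "xyz": [[0, 0, 0], [0, 0, 0], [0, 0, 0], [0, 0, 0], [0, 0, 0]], "rotation": [[0, 0, 8.2], [0, 0, 8.2], [0, 0, 8.2], [0, 0, 8.2], [0, 0, 8.2]]}}

```text
time: 3.85
position: [0.5416, 0.0857, 0.2628]
tcp_rot: [3.141, 0.0, -0.424]
ft_force: [-0.5, -0.5, 0.4]
finger_gap: 0.06
finger_force: 0.0
```

Call:
{"method": "step_arm", "body": {"hand": [0.06, 0.06, 0.06, 0.06, 0.06], "xyz": [[0.009, -0.008, 0.03], [0.009, -0.008, 0.03], [0.009, -0.009, 0.03], [0, 0, 0.01], [0, 0, 0]], "rotation": [[0, 0, 0], [0, 0, 0], [0, 0, 0], [0, 0, 0], [0, 0, 0]]}}

```text
time: 4.35
position: [0.5751, 0.0983, 0.1613]
tcp_rot: [3.139, 0.004, -0.417]
ft_force: [-0.6, -1.2, 0.0]
finger_gap: 0.0603
finger_force: 0.0
```

Run:
```python
from h import *
c=capture("wrist");s=sense();print(s["time"],s["position"],s["tcp_rot"],c["cx"],c["cy"])
cv2.imwrite("pics/w3.png",c["image"])
b=cv2.inRange(cv2.cvtColor(c["image"],cv2.COLOR_BGR2HSV),(105,150,40),(125,255,255))
cs,_=cv2.findContours(b,0,1)
for k in cs:
    if cv2.contourArea(k)>300:
        q=cv2.minAreaRect(k);P=np.array([onz(c,*p[0],.135)[:2] for p in k],np.float32);print(q,cv2.minAreaRect(P))
        print(cv2.approxPolyDP(k,4,True)[:,0].tolist())
```

```text
4.4 [0.57606316 0.09868699 0.16272968] [ 3.14062514e+00  1.44471750e-03 -4.17104961e-01] 321.9869433130881 244.52309666519704
((312.9207763671875, 261.2920837402344), (39.50297546386719, 54.130027770996094), 5.710593223571777) ((0.5848707556724548, 0.09963449835777283), (0.022866297513246536, 0.03270825371146202), 60.43309783935547)
[[301, 234], [292, 283], [327, 289], [331, 240]]
((261.0294189453125, 136.11766052246094), (30.802024841308594, 31.529630661010742), 75.96376037597656) ((0.6592013239860535, 0.09608493000268936), (0.016744479537010193, 0.015411719679832458), 78.989013671875)
[[267, 120], [243, 126], [249, 150], [279, 146]]
```

View pics/w3.png

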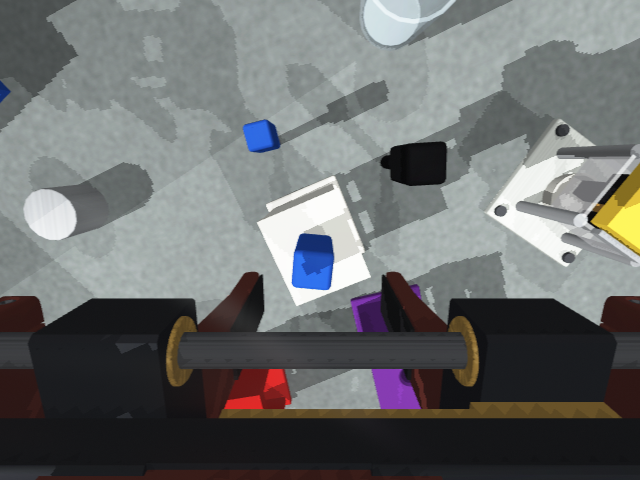

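Run:
```python
from h import *
c=capture("wrist");s=sense();im=c["image"]
h=cv2.cvtColor(im,cv2.COLOR_BGR2HSV)
b=cv2.inRange(h,(105,150,40),(125,255,255))
roi=np.zeros_like(b);roi[225:300,285:340]=255;b&=roi
V=h[...,2];vals=V[b>0];print(np.histogram(vals,8))
t,_=cv2.threshold(vals.reshape(-1,1).copy(),0,255,cv2.THRESH_OTSU);print(t)
for nm,lo in (("all",0),("rows",250)):
    m=b.copy();m[:lo]=0
    k=max(cv2.findContours(m,0,1)[0],key=cv2.contourArea)
    P=np.array([onz(c,*p[0],.135)[:2] for p in k],np.float32);print(nm,cv2.minAreaRect(P),cv2.approxPolyDP(k,3,True)[:,0].tolist())
w=cv2.resize(im[220:300,270:350],None,fx=6,fy=6,interpolation=cv2.INTER_CUBIC);cv2.imwrite("pics/w3c.png",w)
```

```text
(array([541,  41,  36, 106, 385,  27,  67, 788]), array([104., 121., 138., 155., 172., 189., 206., 223., 240.]))
168.0
all ((0.58486407995224, 0.09962350875139236), (0.02287895791232586, 0.03269623592495918), 60.38832473754883) [[304, 234], [295, 256], [294, 285], [329, 289], [334, 261], [331, 238]]
rows ((0.5814314484596252, 0.10156802833080292), (0.02289300039410591, 0.024794289842247963), 60.5111083984375) [[297, 250], [294, 285], [329, 289], [333, 250]]
```

View pics/w3c.png

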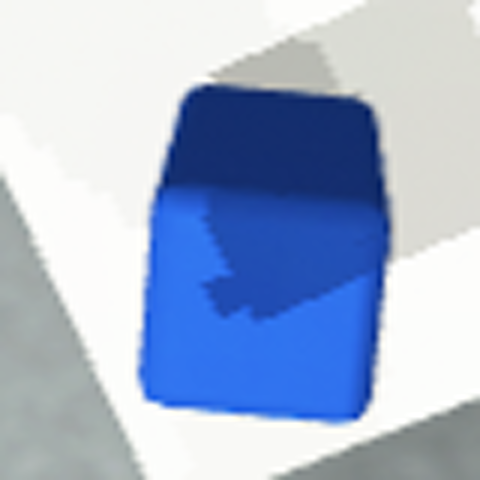

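The top face of the handle is turned about 5.5° clockwise (crop edge 158,188 → 388,210) and centred at full-image pixel (314,271). I'll correct for that and descend.

Call:
{"method": "step_arm", "body": {"hand": [0.06, 0.06, 0.06, 0.06, 0.06], "xyz": [[0, 0, 0], [0.002, -0.005, 0], [0, 0, 0.025], [0, 0, 0.025], [0, 0, 0.02]], "rotation": [[0, 0, 5.5], [0, 0, 0], [0, 0, 0], [0, 0, 0], [0, 0, 0]]}}

```text
time: 4.95
position: [0.5819, 0.1035, 0.0931]
tcp_rot: [-3.14, -0.002, -0.509]
ft_force: [0.2, -0.4, -0.4]
finger_gap: 0.06
finger_force: 0.0
```

Call:
{"method": "step_arm", "body": {"hand": [0.06, 0.02, 0.02, 0.02, 0.02], "xyz": [[0, 0, 0], [0, 0, 0], [0, 0, 0], [0, 0, 0], [0, 0, 0]], "rotation": [[0, 0, 0], [0, 0, 0], [0, 0, 0], [0, 0, 0], [0, 0, 0]], "squeeze": 40}}

```text
time: 5.45
position: [0.5819, 0.1035, 0.0937]
tcp_rot: [-3.141, -0.001, -0.511]
ft_force: [-1.0, -0.6, 0.4]
finger_gap: 0.0316
finger_force: 0.0
```

Call:
{"method": "step_arm", "body": {"hand": [0.01, 0.01, 0.01], "xyz": [[0, 0, 0], [0, 0, 0], [0, 0, 0]], "rotation": [[0, 0, 0], [0, 0, 0], [0, 0, 0]]}}

```text
time: 5.75
position: [0.5815, 0.1034, 0.0933]
tcp_rot: [-3.141, -0.001, -0.512]
ft_force: [-1.7, -1.1, 5.9]
finger_gap: 0.0238
finger_force: 40.0
```

Call:
{"method": "step_arm", "body": {"hand": [0.01, 0.01, 0.01, 0.01, 0.01], "xyz": [[0, 0, -0.01], [0, 0, -0.02], [0, 0, -0.03], [0, 0, -0.03], [0, 0, -0.03]], "rotation": [[0, 0, 0], [0, 0, 0], [0, 0, 0], [0, 0, 0], [0, 0, 0]]}}

```text
time: 6.25
position: [0.5808, 0.1035, 0.214]
tcp_rot: [3.142, 0.001, -0.512]
ft_force: [0.3, 1.1, -1.4]
finger_gap: 0.024
finger_force: 40.0
```

Call:
{"method": "step_arm", "body": {"hand": [0.01, 0.01, 0.01], "xyz": [[0, 0, 0], [0, 0, 0], [0, 0, 0]], "rotation": [[0, 0, 0], [0, 0, 0], [0, 0, 0]]}}

```text
time: 6.55
position: [0.58, 0.1034, 0.2113]
tcp_rot: [3.14, 0.002, -0.512]
ft_force: [0.1, -0.1, -2.1]
finger_gap: 0.0239
finger_force: 40.0
```

Run:
```python
from h import *
c=capture("wrist");s=sense();print(s["time"],s["position"],s["tcp_rot"],s["ft_force"],s["finger_gap"])
cv2.imwrite("pics/w4.png",c["image"])
print(boxes_of("wrist","rod")[:3])
# tip at grip: origin z=0.010 when TCP z=.0933 -> tip .083 below TCP
tip=s["position"]-[0,0,.083];print(tip,proj(c,tip))
# delta to hole
print(RM(s["tcp_rot"]).T@(np.array([.5117,-.1205,0])-s["position"]*[1,1,0]))
```

```text
6.6 [0.57983742 0.10335915 0.21098706] [ 3.13997484e+00  2.79636983e-03 -5.11824505e-01] [-0.66324736 -0.63681342 -1.22236056] 0.023919881728932824
[{'box': [374.3, 139.0, 425.1, 179.0], 'confidence': 0.83}, {'box': [293.9, 244.4, 350.1, 331.0], 'confidence': 0.8}, {'box': [254.7, 136.1, 286.5, 161.3], 'confidence': 0.74}]
[0.57983742 0.10335915 0.12798706] (np.float64(321.79303234990573), np.float64(250.23203482663334))
[0.05023325 0.22854364 0.00022927]
```

View pics/w4.png

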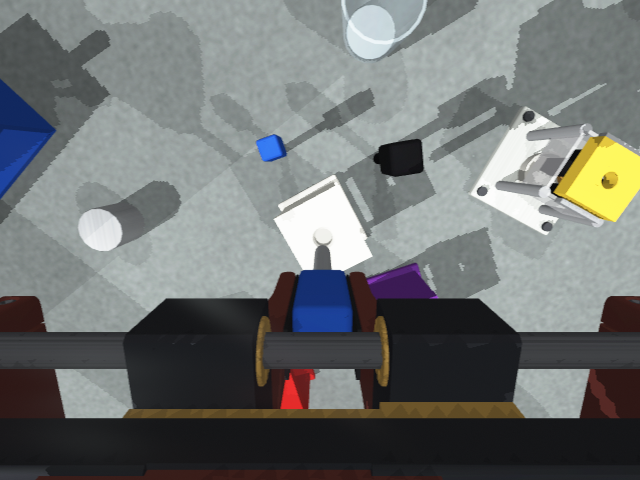

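Call:
{"method": "step_arm", "body": {"hand": [0.01, 0.01, 0.01, 0.01, 0.01], "xyz": [[0.007, 0.03, 0], [0.007, 0.03, 0], [0.007, 0.03, 0], [0.007, 0.03, 0], [0.007, 0.03, 0]], "rotation": [[0, 0, 0], [0, 0, 0], [0, 0, 0], [0, 0, 0], [0, 0, 0]]}}

```text
time: 7.15
position: [0.537, -0.0454, 0.2114]
tcp_rot: [3.141, 0.002, -0.512]
ft_force: [-0.1, -0.5, -1.2]
finger_gap: 0.024
finger_force: 40.0
```

Call:
{"method": "step_arm", "body": {"hand": [0.01, 0.01, 0.01, 0.01, 0.01], "xyz": [[0.007, 0.03, 0], [0.0035, 0.03, 0], [-0.01, 0.0185, 0], [0, 0, 0], [0, 0, 0]], "rotation": [[0, 0, 0], [0, 0, 0], [0, 0, 0], [0, 0, 0], [0, 0, 0]]}}

```text
time: 7.65
position: [0.4999, -0.113, 0.212]
tcp_rot: [-3.141, 0.001, -0.513]
ft_force: [0.1, -0.5, -2.1]
finger_gap: 0.0241
finger_force: 40.0
```

```bash
cat >> h.py <<'E'
def hole(c):
    h=cv2.cvtColor(c["image"],cv2.COLOR_BGR2HSV)
    y=cv2.inRange(h,(20,120,110),(35,255,255))
    cs,hi=cv2.findContours(y,cv2.RETR_CCOMP,cv2.CHAIN_APPROX_NONE)
    i=max(range(len(cs)),key=lambda i:cv2.contourArea(cs[i]))
    for j in range(len(cs)):
        if hi[0][j][3]==i and cv2.contourArea(cs[j])>40:
            e=cv2.fitEllipse(cs[j]);print("hole px",np.round(e[0],1),np.round(e[1],1),onz(c,*e[0],.1).round(4))
E
python3 - <<'E'
from h import *
c=capture("wrist");s=sense();print(s["time"],s["position"],s["tcp_rot"],s["ft_force"])
hole(c);R=RM(s["tcp_rot"])
tip=s["position"]+R@[0,0,.083];print(tip,proj(c,tip))
print("d",R.T@(np.array([.5117,-.1205,.1])-tip))
w=cv2.resize(c["image"][170:300,250:400],None,fx=4,fy=4,interpolation=cv2.INTER_CUBIC);cv2.imwrite("pics/w5.png",w)
E
```

```text
7.7 [ 0.50045346 -0.11275302  0.21218593] [-3.14109189e+00  6.74659238e-04 -5.12037707e-01] [ 0.07286591 -0.54972874 -0.94916995]
hole px [323.2 223.3] [13.  15.4] [ 0.5125 -0.1214  0.1   ]
[ 0.50042501 -0.11268936  0.12918595] (np.float64(321.1718344339097), np.float64(249.99394267192397))
d [0.0136755  0.00129929 0.02917609]
```

View pics/w5.png

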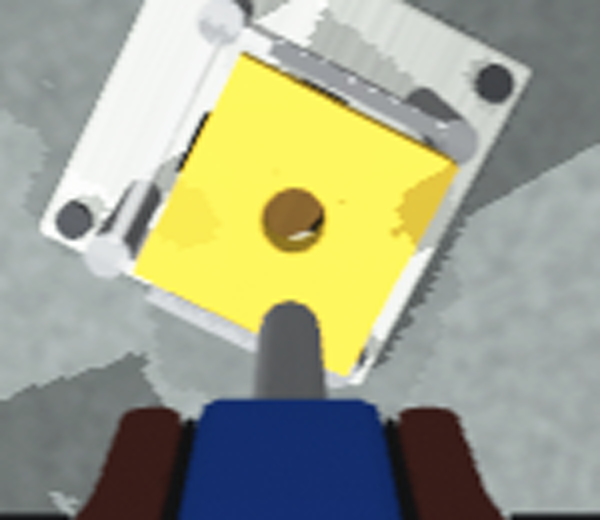

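Crop: the hole is at full-image pixel (323,224.5) and the rod tip at about (322,251). I'll lower the rod so both are nearly in one plane.

Call:
{"method": "step_arm", "body": {"hand": [0.01, 0.01, 0.01, 0.01], "xyz": [[0, 0, 0.012], [0, 0, 0.012], [0, 0, 0], [0, 0, 0]], "rotation": [[0, 0, 0], [0, 0, 0], [0, 0, 0], [0, 0, 0]]}}

```text
time: 8.1
position: [0.4998, -0.1126, 0.1878]
tcp_rot: [3.141, 0.002, -0.511]
ft_force: [0.5, -0.3, -1.7]
finger_gap: 0.0239
finger_force: 40.0
```

Run:
```python
from h import *
c=capture("wrist");s=sense();print(s["time"],s["position"],s["tcp_rot"],s["ft_force"])
hole(c);R=RM(s["tcp_rot"])
tip=s["position"]+R@[0,0,.083];print(tip,proj(c,tip))
im=c["image"];h=cv2.cvtColor(im,cv2.COLOR_BGR2HSV)
y=cv2.inRange(h,(20,120,110),(35,255,255))
for r in range(236,272,2):
    x=np.where(y[r,295:350]==0)[0]+295; print(r,x.min() if len(x) else 0,x.max() if len(x) else 0,len(x),end=" | ")
w=cv2.resize(im[170:300,250:400],None,fx=4,fy=4,interpolation=cv2.INTER_CUBIC);cv2.imwrite("pics/w6.png",w)
```

```text
8.15 [ 0.5002243  -0.11284434  0.18827146] [-3.14157630e+00  8.09873159e-04 -5.11240708e-01] [-0.47368702 -1.31185829 -1.8913871 ]
hole px [323.7 228.3] [13.7 16.5] [ 0.5129 -0.1216  0.1   ]
[ 0.50016634 -0.11281027  0.10527148] (np.float64(321.8209243756908), np.float64(249.92891043540703))
236 0 0 0 | 238 0 0 0 | 240 0 0 0 | 242 0 0 0 | 244 0 0 0 | 246 318 326 9 | 248 316 328 13 | 250 315 329 15 | 252 295 349 17 | 254 295 349 22 | 256 295 349 27 | 258 295 349 34 | 260 295 349 39 | 262 295 349 42 | 264 295 349 43 | 266 295 349 44 | 268 295 349 46 | 270 295 349 55 |
```

View pics/w6.png

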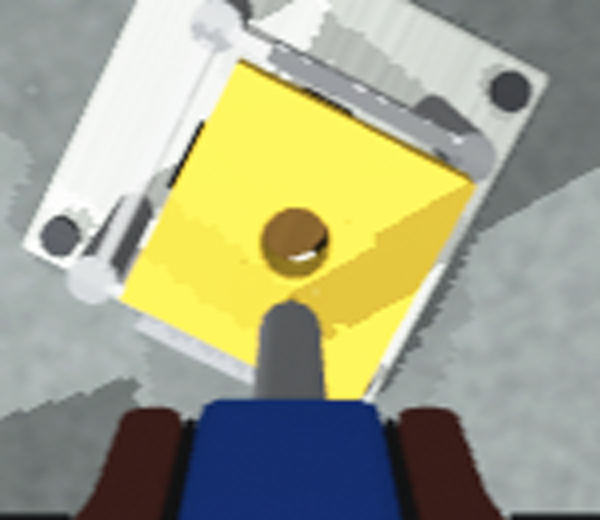

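Run:
```python
from h import *
c=capture("wrist");s=sense();R=RM(s["tcp_rot"])
a=onz(c,323.5,230.3,.1);t=onz(c,322.1,252.5,.1053);print(a,t,R.T@(a-t),s["position"],s["ft_force"])
```

```text
[ 0.51200061 -0.12092094  0.1       ] [ 0.49868466 -0.11223231  0.1053    ] [0.01586487 0.00106048 0.00529888] [ 0.50042701 -0.11303563  0.1886352 ] [-0.16414726  0.41027854 -0.8464134 ]
```

Call:
{"method": "step_arm", "body": {"hand": [0.01, 0.01, 0.01, 0.01, 0.01], "xyz": [[0.008, 0.001, 0], [0.0075, 0, 0], [0, 0, 0], [0, 0, 0.002], [0, 0, 0.001]], "rotation": [[0, 0, 0], [0, 0, 0], [0, 0, 0], [0, 0, 0], [0, 0, 0]]}}

```text
time: 8.7
position: [0.513, -0.1216, 0.1854]
tcp_rot: [-3.142, 0.001, -0.512]
ft_force: [-0.7, -0.0, -1.4]
finger_gap: 0.0238
finger_force: 40.0
```

Call:
{"method": "step_arm", "body": {"hand": [0.01, 0.01, 0.01, 0.01, 0.01], "xyz": [[0, 0, 0.0005], [0, 0, 0.0005], [0, 0, 0.0005], [0, 0, 0.0005], [0, 0, 0.0005]], "rotation": [[0, 0, 0], [0, 0, 0], [0, 0, 0], [0, 0, 0], [0, 0, 0]]}}

```text
time: 9.2
position: [0.5132, -0.1216, 0.1832]
tcp_rot: [-3.141, -0.0, -0.512]
ft_force: [0.3, 0.2, -0.9]
finger_gap: 0.0241
finger_force: 40.0
```

Call:
{"method": "step_arm", "body": {"hand": [0.01, 0.01, 0.01], "xyz": [[0, 0, 0.0005], [0, 0, 0.0005], [0, 0, 0.0005]], "rotation": [[0, 0, 0], [0, 0, 0], [0, 0, 0]]}}

```text
time: 9.5
position: [0.5132, -0.1216, 0.1816]
tcp_rot: [-3.141, 0.0, -0.512]
ft_force: [-0.1, -0.4, -0.0]
finger_gap: 0.0241
finger_force: 40.0
```

Call:
{"method": "step_arm", "body": {"hand": [0.01, 0.01], "xyz": [[0, 0, 0.0005], [0, 0, 0.0005]], "rotation": [[0, 0, 0], [0, 0, 0]]}}

```text
time: 9.7
position: [0.5132, -0.1216, 0.1806]
tcp_rot: [-3.142, 0.0, -0.512]
ft_force: [0.1, -0.3, -1.8]
finger_gap: 0.0239
finger_force: 40.0
```

Call:
{"method": "step_arm", "body": {"hand": [0.01, 0.01, 0.01], "xyz": [[0, 0, 0.0007], [0, 0, 0.0007], [0, 0, 0.0007]], "rotation": [[0, 0, 0], [0, 0, 0], [0, 0, 0]]}}

```text
time: 10.0
position: [0.5132, -0.1216, 0.1785]
tcp_rot: [-3.142, 0.0, -0.512]
ft_force: [-0.4, -0.6, -1.3]
finger_gap: 0.0238
finger_force: 40.0
```

Call:
{"method": "step_arm", "body": {"hand": [0.01, 0.01, 0.01], "xyz": [[0, 0, 0.0007], [0, 0, 0.0007], [0, 0, 0.0007]], "rotation": [[0, 0, 0], [0, 0, 0], [0, 0, 0]]}}

```text
time: 10.3
position: [0.5132, -0.1216, 0.1764]
tcp_rot: [-3.141, 0.0, -0.512]
ft_force: [1.1, -0.6, -1.5]
finger_gap: 0.0238
finger_force: 40.0
```

The tip is in the bush, with no force at an estimated depth of 6 mm. I'll go on down.

Call:
{"method": "step_arm", "body": {"hand": [0.01, 0.01, 0.01], "xyz": [[0, 0, 0.001], [0, 0, 0.0015], [0, 0, 0.0015]], "rotation": [[0, 0, 0], [0, 0, 0], [0, 0, 0]]}}

```text
time: 10.6
position: [0.5132, -0.1216, 0.1723]
tcp_rot: [-3.142, 0.0, -0.512]
ft_force: [0.1, 0.2, -0.3]
finger_gap: 0.024
finger_force: 40.0
```

Call:
{"method": "step_arm", "body": {"hand": [0.01, 0.01, 0.01, 0.01, 0.01], "xyz": [[0, 0, 0.0015], [0, 0, 0.0015], [0, 0, 0.0015], [0, 0, 0.0015], [0, 0, 0.0015]], "rotation": [[0, 0, 0], [0, 0, 0], [0, 0, 0], [0, 0, 0], [0, 0, 0]]}}

```text
time: 11.1
position: [0.5132, -0.1216, 0.1648]
tcp_rot: [-3.141, 0.0, -0.512]
ft_force: [-0.4, 0.6, -1.2]
finger_gap: 0.0241
finger_force: 40.0
```

Call:
{"method": "step_arm", "body": {"hand": [0.01, 0.01, 0.01, 0.01], "xyz": [[0, 0, 0.001], [0, 0, 0.001], [0, 0, 0.001], [0, 0, 0.001]], "rotation": [[0, 0, 0], [0, 0, 0], [0, 0, 0], [0, 0, 0]]}}

```text
time: 11.5
position: [0.5132, -0.1216, 0.1609]
tcp_rot: [-3.142, 0.0, -0.512]
ft_force: [-0.8, -1.2, -1.1]
finger_gap: 0.0238
finger_force: 40.0
```

Call:
{"method": "step_arm", "body": {"hand": [0.01, 0.01, 0.01, 0.01], "xyz": [[0, 0, 0.001], [0, 0, 0.001], [0, 0, 0.001], [0, 0, 0.001]], "rotation": [[0, 0, 0], [0, 0, 0], [0, 0, 0], [0, 0, 0]]}}

```text
time: 11.9
position: [0.5134, -0.1218, 0.1576]
tcp_rot: [-3.142, -0.0, -0.512]
ft_force: [-3.0, 0.6, 9.0]
finger_gap: 0.0239
finger_force: 40.0
```

Call:
{"method": "step_arm", "body": {"hand": [0.01, 0.01, 0.01, 0.01], "xyz": [[0, 0, 0.001], [0, 0, 0.001], [0, 0, 0.001], [0, 0, 0.001]], "rotation": [[0, 0, 0], [0, 0, 0], [0, 0, 0], [0, 0, 0]]}}

```text
time: 12.3
position: [0.5135, -0.1217, 0.1543]
tcp_rot: [-3.141, -0.001, -0.512]
ft_force: [-2.8, 0.7, 10.4]
finger_gap: 0.0238
finger_force: 40.0
```

Call:
{"method": "step_arm", "body": {"hand": [0.01, 0.01, 0.01, 0.01, 0.01], "xyz": [[0, 0, 0.0015], [0, 0, 0.0015], [0, 0, 0.0015], [0, 0, 0.0015], [0, 0, 0.0015]], "rotation": [[0, 0, 0], [0, 0, 0], [0, 0, 0], [0, 0, 0], [0, 0, 0]]}}

```text
time: 12.8
position: [0.5135, -0.1217, 0.1468]
tcp_rot: [-3.141, -0.001, -0.512]
ft_force: [-3.6, 1.0, 11.3]
finger_gap: 0.0237
finger_force: 40.0
```

Call:
{"method": "step_arm", "body": {"hand": [0.01, 0.01, 0.01, 0.01, 0.01], "xyz": [[0, 0, 0.0015], [0, 0, 0.0015], [0, 0, 0.0015], [0, 0, 0.0015], [0, 0, 0.0015]], "rotation": [[0, 0, 0], [0, 0, 0], [0, 0, 0], [0, 0, 0], [0, 0, 0]]}}

```text
time: 13.3
position: [0.5135, -0.1217, 0.1392]
tcp_rot: [-3.141, -0.001, -0.512]
ft_force: [-3.2, 1.4, 11.2]
finger_gap: 0.0234
finger_force: 40.0
```

Call:
{"method": "step_arm", "body": {"hand": [0.01, 0.01, 0.01, 0.01], "xyz": [[0, 0, 0.001], [0, 0, 0.001], [0, 0, 0.001], [0, 0, 0.001]], "rotation": [[0, 0, 0], [0, 0, 0], [0, 0, 0], [0, 0, 0]]}}

```text
time: 13.7
position: [0.5135, -0.1217, 0.1351]
tcp_rot: [-3.141, -0.001, -0.512]
ft_force: [-2.6, 1.2, 10.1]
finger_gap: 0.0237
finger_force: 40.0
```

Call:
{"method": "step_arm", "body": {"hand": [0.01, 0.01, 0.01], "xyz": [[0, 0, 0.001], [0, 0, 0.001], [0, 0, 0.001]], "rotation": [[0, 0, 0], [0, 0, 0], [0, 0, 0]]}}

```text
time: 14.0
position: [0.5133, -0.1216, 0.1308]
tcp_rot: [-3.141, -0.0, -0.512]
ft_force: [-0.8, 0.3, -1.1]
finger_gap: 0.0239
finger_force: 40.0
```

Call:
{"method": "step_arm", "body": {"hand": [0.01, 0.01], "xyz": [[0, 0, 0.001], [0, 0, 0]], "rotation": [[0, 0, 0], [0, 0, 0]]}}

```text
time: 14.2
position: [0.5131, -0.1216, 0.1296]
tcp_rot: [-3.142, 0.001, -0.512]
ft_force: [0.5, 0.2, -0.4]
finger_gap: 0.024
finger_force: 40.0
```

The resistance vanished, so the plug has dropped. Withdrawing.

Call:
{"method": "step_arm", "body": {"hand": [0.01, 0.01, 0.01, 0.01, 0.01], "xyz": [[0, 0, -0.01], [0, 0, -0.015], [0, 0, -0.02], [0, 0, -0.02], [0, 0, -0.02]], "rotation": [[0, 0, 0], [0, 0, 0], [0, 0, 0], [0, 0, 0], [0, 0, 0]]}}

```text
time: 14.7
position: [0.5133, -0.1216, 0.2165]
tcp_rot: [-3.141, -0.0, -0.512]
ft_force: [-0.2, 0.1, -1.2]
finger_gap: 0.0241
finger_force: 40.0
```

Call:
{"method": "step_arm", "body": {"hand": [0.01, 0.01, 0.01, 0.01, 0.01], "xyz": [[0.007, -0.03, 0], [0.007, -0.03, 0], [0.003, -0.03, 0], [-0.01, -0.03, 0], [-0.015, -0.03, 0]], "rotation": [[0, 0, 0], [0, 0, 0], [0, 0, 0], [0, 0, 0], [0, 0, 0]]}}

```text
time: 15.2
position: [0.5809, 0.0139, 0.2157]
tcp_rot: [-3.141, -0.001, -0.512]
ft_force: [-0.0, -0.6, -1.4]
finger_gap: 0.0239
finger_force: 40.0
```

Call:
{"method": "step_arm", "body": {"hand": [0.01, 0.01, 0.01, 0.01, 0.01], "xyz": [[-0.015, -0.03, 0], [-0.015, -0.03, 0], [-0.0125, -0.02, 0], [0, 0, 0], [0, 0, 0]], "rotation": [[0, 0, 0], [0, 0, 0], [0, 0, 0], [0, 0, 0], [0, 0, 0]]}}

```text
time: 15.7
position: [0.5818, 0.1037, 0.2154]
tcp_rot: [3.141, -0.001, -0.51]
ft_force: [-0.3, 0.4, -1.1]
finger_gap: 0.0237
finger_force: 40.0
```

Run:
```python
from h import *
c=capture("wrist");s=sense();R=RM(s["tcp_rot"]);print(s["time"],s["position"],s["tcp_rot"],s["ft_force"])
print(R.T@(np.array([.5815,.1034,.0933])-s["position"]))
cv2.imwrite("pics/w7.png",c["image"])
b=capture("scene")["image"]
a=cv2.imread("pics/w4.png")
cr=lambda i:cv2.resize(i[190:300,260:390],(390,330),interpolation=cv2.INTER_CUBIC)
d=cv2.resize(b[215:305,195:295],(330,297),interpolation=cv2.INTER_CUBIC)
top=np.hstack([cr(a),cr(c["image"])]);o=np.zeros((600,780,3),np.uint8);o[:330]=top
d=cv2.resize(d,(300,270));o[330:,:300]=d;cv2.imwrite("pics/w7c.png",o)
```

```text
15.75 [0.58190717 0.10300933 0.21537362] [ 3.14124681e+00 -5.59091882e-04 -5.11425864e-01] [-0.78792182 -0.6708002  -1.07553645]
[-0.00061452 -0.00018362  0.12207323]
```

View pics/w7c.png

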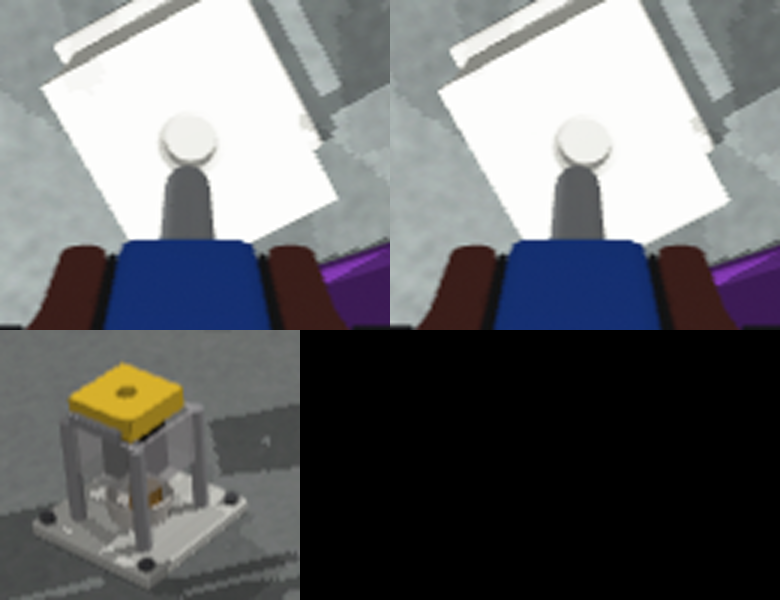

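The plug lies in the dish (brass at crop 147,495). The rod sits in the hand as it did at lift-off, with its tip at (187,165) in both crops, so I lower it into the rack.

Call:
{"method": "step_arm", "body": {"hand": [0.01, 0.01, 0.01, 0.01, 0.01], "xyz": [[-0.0005, 0, 0.015], [0, 0, 0.015], [0, 0, 0.01], [0, 0, 0.001], [0, 0, 0]], "rotation": [[0, 0, 0], [0, 0, 0], [0, 0, 0], [0, 0, 0], [0, 0, 0]]}}

```text
time: 16.3
position: [0.5815, 0.1032, 0.174]
tcp_rot: [3.141, 0.0, -0.513]
ft_force: [-0.6, -0.1, -0.4]
finger_gap: 0.0236
finger_force: 40.0
```

Call:
{"method": "step_arm", "body": {"hand": [0.01, 0.01, 0.01, 0.01, 0.01], "xyz": [[0, 0, 0.001], [0, 0, 0.001], [0, 0, 0.001], [0, 0, 0.001], [0, 0, 0.001]], "rotation": [[0, 0, 0], [0, 0, 0], [0, 0, 0], [0, 0, 0], [0, 0, 0]]}}

```text
time: 16.8
position: [0.5814, 0.1039, 0.169]
tcp_rot: [-3.141, -0.0, -0.512]
ft_force: [-0.7, -1.0, -0.7]
finger_gap: 0.0241
finger_force: 40.0
```

Call:
{"method": "step_arm", "body": {"hand": [0.01, 0.01, 0.01, 0.01, 0.01], "xyz": [[0, 0, 0.001], [0, 0, 0.001], [0, 0, 0.001], [0, 0, 0.001], [0, 0, 0.001]], "rotation": [[0, 0, 0], [0, 0, 0], [0, 0, 0], [0, 0, 0], [0, 0, 0]]}}

```text
time: 17.3
position: [0.5812, 0.1037, 0.1639]
tcp_rot: [3.141, 0.0, -0.512]
ft_force: [-0.9, -1.4, -0.9]
finger_gap: 0.024
finger_force: 40.0
```

Call:
{"method": "step_arm", "body": {"hand": [0.01, 0.01, 0.01, 0.01, 0.01], "xyz": [[0, 0, 0.002], [0, 0, 0.003], [0, 0, 0.004], [0, 0, 0.005], [0, 0, 0.006]], "rotation": [[0, 0, 0], [0, 0, 0], [0, 0, 0], [0, 0, 0], [0, 0, 0]]}}

```text
time: 17.8
position: [0.5813, 0.1037, 0.1435]
tcp_rot: [3.141, 0.0, -0.512]
ft_force: [-1.5, -1.9, 0.8]
finger_gap: 0.0242
finger_force: 40.0
```

Call:
{"method": "step_arm", "body": {"hand": [0.01, 0.01, 0.01, 0.01, 0.01], "xyz": [[0, 0, 0.008], [0, 0, 0.008], [0, 0, 0.008], [0, 0, 0.008], [0, 0, 0.008]], "rotation": [[0, 0, 0], [0, 0, 0], [0, 0, 0], [0, 0, 0], [0, 0, 0]]}}

```text
time: 18.3
position: [0.5811, 0.1037, 0.1032]
tcp_rot: [3.141, 0.0, -0.512]
ft_force: [-2.1, -3.6, 2.2]
finger_gap: 0.0237
finger_force: 40.0
```

Call:
{"method": "step_arm", "body": {"hand": [0.01, 0.01, 0.01, 0.01, 0.01], "xyz": [[0, 0, 0.003], [0, 0, 0.002], [0, 0, 0.001], [0, 0, 0.0005], [0, 0, 0]], "rotation": [[0, 0, 0], [0, 0, 0], [0, 0, 0], [0, 0, 0], [0, 0, 0]]}}

```text
time: 18.8
position: [0.5812, 0.1037, 0.0975]
tcp_rot: [3.141, 0.0, -0.512]
ft_force: [-3.0, -5.0, 0.4]
finger_gap: 0.0239
finger_force: 40.0
```

Call:
{"method": "step_arm", "body": {"hand": [0.01, 0.01, 0.01, 0.01], "xyz": [[0, 0, 0.001], [0, 0, 0.001], [0, 0, 0.0005], [0, 0, 0.0005]], "rotation": [[0, 0, 0], [0, 0, 0], [0, 0, 0], [0, 0, 0]]}}

```text
time: 19.2
position: [0.5813, 0.1036, 0.0948]
tcp_rot: [3.141, -0.0, -0.512]
ft_force: [-3.4, -5.3, 1.8]
finger_gap: 0.0239
finger_force: 40.0
```

Call:
{"method": "step_arm", "body": {"hand": [0.01, 0.01], "xyz": [[0, 0, 0.0005], [0, 0, 0.0005]], "rotation": [[0, 0, 0], [0, 0, 0]]}}

```text
time: 19.4
position: [0.5813, 0.1036, 0.0938]
tcp_rot: [3.141, -0.0, -0.512]
ft_force: [-3.2, -4.5, 1.4]
finger_gap: 0.0241
finger_force: 40.0
```

Now I release gently; the handle is at most about 1 mm above the plate.

Call:
{"method": "step_arm", "body": {"hand": [0.03, 0.04, 0.05, 0.06, 0.06], "xyz": [[0, 0, 0], [0, 0, 0], [0, 0, 0], [0, 0, 0], [0, 0, 0]], "rotation": [[0, 0, 0], [0, 0, 0], [0, 0, 0], [0, 0, 0], [0, 0, 0]]}}

```text
time: 19.9
position: [0.5816, 0.1041, 0.0936]
tcp_rot: [-3.141, -0.0, -0.512]
ft_force: [0.2, -0.6, -0.7]
finger_gap: 0.0583
finger_force: 0.0
```

Call:
{"method": "step_arm", "body": {"hand": [0.06, 0.06, 0.06, 0.06, 0.06], "xyz": [[0, 0, -0.01], [0, 0, -0.03], [0, 0, -0.03], [0, 0, -0.03], [0, 0, -0.03]], "rotation": [[0, 0, 0], [0, 0, 0], [0, 0, 0], [0, 0, 0], [0, 0, 0]]}}

```text
time: 20.4
position: [0.5814, 0.1039, 0.2255]
tcp_rot: [-3.141, -0.0, -0.512]
ft_force: [0.0, -0.1, -0.3]
finger_gap: 0.0598
finger_force: 0.0
```

Call:
{"method": "step_arm", "body": {"hand": [0.06, 0.06, 0.06, 0.06, 0.06], "xyz": [[-0.02, 0, 0], [-0.02, 0, 0], [0, 0, 0], [0, 0, 0], [0, 0, 0]], "rotation": [[0, 0, 0], [0, 0, 0], [0, 0, 0], [0, 0, 0], [0, 0, 0]]}}

```text
time: 20.9
position: [0.5474, 0.1232, 0.2238]
tcp_rot: [-3.141, -0.001, -0.512]
ft_force: [0.4, 0.2, -0.2]
finger_gap: 0.0599
finger_force: 0.0
```

Run:
```python
from h import *
a=capture("wrist")["image"];b=capture("scene")["image"];s=sense();print(s["time"],s["position"],s["finger_gap"],s["ft_force"])
o=np.hstack([cv2.resize(a[120:280,240:400],(390,390),interpolation=cv2.INTER_CUBIC),cv2.resize(b[195:310,275:410],(400,390),interpolation=cv2.INTER_CUBIC)])
cv2.imwrite("pics/end.png",o)
```

```text
21.0 [0.54729056 0.12309285 0.22344691] 0.060049265825943415 [-0.18255537  0.21222922  0.67388854]
```

View pics/end.png

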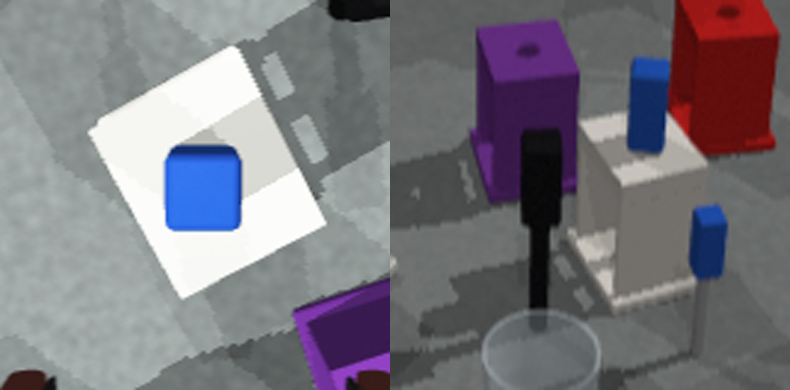

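The rod hangs upright in the white rack, with the handle at (203,188) in the wrist crop and (648,105) in the scene crop. The gripper is clear of everything.

```bash
python3 -c "
from plant import *
print(hand_in())"
```

```text
the job is handed in; nothing more can be done
None
```

The plug is out of the collet and lying in the dish, the rod hangs released in its white rack, and the job was handed in at about 21 s with forces around 11 N; `hand_in()` returned no verdict.

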